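# Empty the screw-top tumbling barrel

### The job

Unscrew the black cap of the small tumbling barrel and set it down on the table, then tip the barrel over on its hinge so that all three steel spacers slide out into the black bowl. Swing the barrel fully upright again, put the cap back on and screw it fully down. Let go of everything, with the bowl standing and the other things on the table left where they are.

Things in the scene. Friction and masses are not known exactly. Their poses are not given: they have to be found in the camera images.
- barrel (a joint): Tilt of the barrel about its level hinge axis, rad: 0 = upright against its stop (mouth up), grows as it tips toward the bowl, to a stop at 2.45 (mouth steeply down over the bowl). Friction (0.45 N m, 4 N at the handle) keeps it where it is left. The spacers slide out between about 2.0 and 2.4.
- stand_hinge (a point): Middle of the barrel's hinge axis, 155 mm above the table. The grey stand is fixed: base plate 136 x 90 x 10 mm, two upright cheeks 44 mm wide at local x +-51 mm, tops 177 mm above the table. Local x is the hinge axis, z up; the barrel tips toward local +y, where the bowl stands.
- barrel_mouth (a point): Centre of the barrel's open rim, 75 mm from the hinge axis; z points out of the mouth along the barrel, x is the hinge axis. Plain aluminium barrel, 54 mm outside, 44 mm clear opening, 125 mm long, with a raised thread (64 mm over it) round its neck.
- barrel_thread (a point): Middle of the neck's thread, 18 mm below the rim: right-handed, three starts, 30 mm of travel a turn. The cap comes free after about 120 degrees counterclockwise (from above). It goes on at any angle: it rests on the thread 10 to 20 mm above fully down, and turning clockwise (at most 240 degrees) takes it down until it stops on the rim. Play: 2 mm along the axis, 1 to 2 mm sideways.
- barrel_handle (a point): Middle of the barrel's handle, a round steel rod 10 mm thick, 65 mm clear between its side arms, parallel to the hinge axis and 115 mm from it. With the barrel upright it lies on the side away from the bowl, 107 mm beside and 43 mm above the hinge axis; it goes over the top in an arc of 115 mm radius as the barrel tips.
- cap_knob (a point): Middle of the round fluted grip knob (44 mm across, 24 mm high) of the loose black plastic screw cap (0.12 kg). The skirt below the knob is 80 mm across and 29 mm high; this point is 12 mm below the cap's flat top and 41 mm above its lower edge. z is the cap's axis, up. Screwed fully down, this point lies 16 mm beyond the barrel's mouth along its axis.
- bowl_in (a point): Centre of the inner floor of the loose black stoneware bowl, 137 mm across the rim, 66 mm high, floor 6 mm above the table (0.22 kg). It stands where the barrel tips, about 110 mm from under the hinge axis.
- spacer_a_mid (a point): Centre of a hexagonal steel spacer, 70 mm long, 14 mm across flats (0.05 kg), one of three alike that start inside the barrel; z along its length.
- spacer_b_mid (a point): Centre of a hexagonal steel spacer, 70 mm long, 14 mm across flats (0.05 kg), one of three alike that start inside the barrel; z along its length.
- spacer_c_mid (a point): Centre of a hexagonal steel spacer, 70 mm long, 14 mm across flats (0.05 kg), one of three alike that start inside the barrel; z along its length.
- tape: Bystander: tape roll, lying loose on the table; leave it where it is. Origin at the centre of its underside.
- tube: Bystander: glue tube, lying loose on the table; leave it where it is. Origin at the centre of its underside.
- file_tool: Bystander: needle file, lying loose on the table; leave it where it is. Origin at the centre of its underside.
- pen: Bystander: marker pen, lying loose on the table; leave it where it is. Origin at the centre of its underside.
Mind the look-alikes: they are no part of the job. Of the things that look like the part that bears cap_knob, the smallest one is meant.

How it is judged:
On the way, in this order (a step that is already met when the one before it is completed fails the run):
1. the cap is unscrewed, off the barrel and standing or lying on the table (distance between cap_knob and barrel_mouth above 0.09 m and height (world z) of cap_knob below 0.06 m and contact force between screw_cap and the fingers below 0.1 N), for 0.1 s.
2. all three spacers are in the bowl (horizontal distance between each of spacer_a_mid, spacer_b_mid, spacer_c_mid and bowl_in below 0.062 m and height (world z) of each of spacer_a_mid, spacer_b_mid, spacer_c_mid below 0.075 m), for 0.2 s.
At the end, for the whole second after the job is handed in: Barrel upright (tilt under 0.08 rad); cap screwed down on it, within 2 mm of fully down (about 25 degrees of turn), square (0.07 rad) and central (6 mm); all three spacers in the bowl (centres within 62 mm of its middle, under 75 mm high); bowl upright on the table (all of step 2 and value of joint barrel below 0.08 rad and z of cap_knob in the frame of barrel_mouth between 0.013 and 0.018 m and horizontal distance between cap_knob and barrel_mouth below 0.006 m and angle between the z axis of cap_knob and the z axis of barrel_mouth, either way round below 0.07 rad and angle between bowl_in's own z axis and vertical below 0.1 rad and height (world z) of bowl_in below 0.012 m); the robot touches nothing.
It fails at once if the tape roll is moved by more than 30 mm (distance of tape from where it was at the start of the episode above 0.03 m).
It fails at once if the glue tube is moved by more than 30 mm (distance of tube from where it was at the start of the episode above 0.03 m).
It fails at once if the needle file is moved by more than 30 mm (distance of file_tool from where it was at the start of the episode above 0.03 m).
It fails at once if the marker pen is moved by more than 30 mm (distance of pen from where it was at the start of the episode above 0.03 m).
It also fails if it takes over 72 s, if anything falls off the work surface, if the arm or the gripper's body presses on something with over 40 N, if the wrist force passes 120 N, or if a joint passes its speed limit or range.

### The arm

A 6-joint arm with a two-finger parallel gripper is mounted at the origin on a cart in front of the work surface, level with it; the furniture and walls round the work are solid. World frame = base frame: x ahead of the robot, y to its left, z up, the work surface at z = 0. Lengths are in m, angles in rad, forces in N, time in s.
With the tool pointing down it reaches from about 0.35 to 0.85 m from the base axis. Payload 8.1 kg.
Tool frame: the origin (TCP) lies on the centre line of the jaws, within the pads' length; the fingertips stand 17 mm ahead of it and the grasp point (between the pads) lies 2 mm behind it; z points along the fingers, y is the line along which they close (so a half turn about z gives the same grasp; the last joint's range is limited). The gripper opens to 93 mm and grips with 3 to 60 N. Pads are 15 mm wide; open, the fingers measure 128 mm over their backs; the gripper's body (75 mm by 188 mm) begins 65 mm behind the grasp point.
Start: joints at [-1.21, 0.13, 1.488, -0, 1.523, -0.085], TCP at [0.259, -0.541, 0.236] pointing down, gripper open.
Joint ranges: [-2.96, 2.96], [-0.89, 2.26], [0.02, 2.5], [-1.34, 4.48], [0, 2.73], [-2.66, 2.66]. Speed limits (rad/s): [2.39, 2.39, 2.79, 3.14, 3.14, 3.14].

### API

Orientations are given as a unit quaternion [x, y, z, w].
In Python, from station import * gives the robot as it stands. The module is installed in compiled form; this text tells all that it offers.
- The arm moves only by the tool jog_arm, never from a script. Its argument "rows" is a list of rows, each a list of 5 numbers: the shift along the tool's x, y, z in m, then the turn about the tool's z in rad, then the opening, from 0 (shut) to 1 (fully open). A call has exactly 10 rows; each row is the pose to reach, as a shift and turn from the pose commanded when the call began, along the tool's axes at that moment; what a row does not reach only later rows make up. A row lasts 1/10 s, in which the tool goes at most 50 mm and 8.59 degrees, less where a joint would pass 70% of its speed; a pose out of reach is approached as far as the arm can. A call with a gripper value outside its range is refused whole. The fingers move at their own pace and stop on an object; "force" is the grip in N (left out, the last holds). Time passes only in rows, so rows that repeat a pose let the fingers close, or fill a call up. It gives the time, the measured TCP pose, the force, the opening and the grip force at its end, in the units of the state.
- observe(): the state, without advancing time (a new reading comes with each control period).
- read_camera(name): name is "scene" or "top" or "wrist"; returns (picture, depth): 400x640x3 uint8, red, green, blue; 400x640 float32, m along the optical axis (not along the pixel's ray), 0 where there is no reading.
- camera_info(name): a dict with "fx", "fy", "cx", "cy" (pixels), "world_from_camera" (4x4, takes a point from camera to world coordinates). Camera axes: x right, y up, looking along -z (the intrinsics and any distortion apply to the point x, -y, -z); pixel columns grow to the right and rows downward; lengths in m; the calibration is good to about 2 mm. The wrist camera is an equidistant fisheye: a pixel r from the principal point sees the ray r / f radians off the axis. A picture is of the moment at which its call begins: read the wrist's pose just before it. camera_info takes no time and is no camera call; for the wrist camera it gives the pose at the moment of the call.
- sign_off(): hands the job in; it is judged then, once.
Trained networks look in the newest picture that a camera, given by its name, has taken for a name from the list of things; names that differ only in an ending like _2 or _b are one class to them, and where a whole thing is asked for, a point or a joint stands for the part that bears it (a point fixed in the world has none). Each returns a list of dicts, best first, with "conf" (0 to 1); they miss things now and then, are a little off and sometimes report something else, mostly with a low value. They report only what shows in the picture. A call takes as long as a camera call. They do not tell look-alikes from the thing itself.
- trace(camera, query): "mask" (400x640 bool, what is visible of it) and "position" ([column, row] in pixels, amid what is visible of it).
The state is a dict: "clock": time; "joint_positions": joint angles; "qvel": joint speeds; "joint_efforts": joint torques, N m; "tcp_pos": TCP position; "tool_rot": TCP orientation; "contact_force": force on the tool from outside, world axes, zero at the start; "torque": the same for the moment, N m; "finger_gap": finger opening in m; "gripper_force": force on a finger pad.
Only numpy, scipy, OpenCV 4.12 (cv2) and the standard library are available. Lean on these libraries where they do the work, as an engineer would, in place of code of your own. Each camera call takes 0.05 s, during which the arm holds its last target. There are 200 camera calls.

## Working session

There is one attempt and no reset: what is moved stays moved. The work goes in short steps, Python scripts to look and compute and a tool call to move; the robot and the scene stay as the last step left them, time stands still between calls to the robot, and variables do not carry over. Pictures are saved under pics/ and viewed, at most 10 in all, crops included, and the job is handed in when it is done.

Besides the shell and the picture viewer there is one more tool, called after "Request:" as name(argument=value, ...) on one line, values as JSON. jog_arm: Moves the arm, as the interface text tells. Its arguments: {"type":"object","properties":{"rows":{"type":"array","items":{"type":"array","items":{"type":"number"}}},"force":{"type":"number"}},"required":["rows"]}

```bash
mkdir -p pics
cat > h.py <<'E'
from station import *
import numpy as np, cv2
from scipy.spatial.transform import Rotation as R
def world(cam,depth,info=None):
    i=info or camera_info(cam); v,u=np.mgrid[0:400,0:640].astype(float)
    T=np.array(i["world_from_camera"])
    x=(u-i["cx"])/i["fx"]; y=(v-i["cy"])/i["fy"]
    if cam=="wrist":
        r=np.hypot(x,y)+1e-9; s=np.tan(np.minimum(r,1.5))/r; x*=s; y*=s
    P=np.stack([x*depth,-y*depth,-depth],-1)
    return P@T[:3,:3].T+T[:3,3]
def save(n,p): cv2.imwrite("pics/"+n+".png",cv2.cvtColor(p,cv2.COLOR_RGB2BGR))
E
python3 - <<'E'
from h import *
out=[]
for c in("top","scene"):
    p,d=read_camera(c); out.append(p); W=world(c,d); np.save(c+".npy",W)
    for q in("cap_knob","barrel_handle","bowl_in","tape","tube","file_tool","pen"):
        for r in trace(c,q)[:4]:
            m=r["mask"]&(d>0); w=W[m]
            print(c,q,round(r["conf"],2),np.round(r["position"]),m.sum(),np.round(np.median(w,0),3),np.round(w.min(0),3),np.round(w.max(0),3))
save("a",np.vstack(out)[:, :] if 0 else out[0]); save("b",out[1])
print(observe())
E
```

```text
top cap_knob 0.91 [304. 215.] 672 [ 0.529 -0.043  0.235] [ 0.494 -0.083 -0.   ] [0.569 0.003 0.262]
top cap_knob 0.74 [275. 271.] 864 [0.382 0.054 0.038] [ 0.331  0.006 -0.009] [0.43  0.104 0.075]
top cap_knob 0.67 [369. 273.] 881 [ 0.376 -0.225  0.038] [ 0.324 -0.283 -0.004] [ 0.424 -0.179  0.075]
top barrel_handle 0.9 [336. 230.] 318 [ 0.509 -0.122  0.191] [ 0.484 -0.157  0.001] [ 0.577 -0.035  0.209]
top bowl_in 0.93 [267. 214.] 1591 [0.553 0.07  0.024] [ 0.481 -0.005 -0.003] [0.628 0.137 0.233]
top tape 0.62 [223. 162.] 561 [0.72  0.214 0.021] [ 0.665  0.157 -0.005] [0.775 0.268 0.031]
top tube 0.81 [270. 154.] 445 [0.752 0.069 0.012] [ 0.732  0.008 -0.005] [0.786 0.155 0.033]
top file_tool 0.74 [411. 171.] 145 [ 0.693 -0.367  0.013] [ 0.685 -0.425  0.005] [ 0.701 -0.296  0.022]
top file_tool 0.6 [344. 162.] 96 [ 0.728 -0.156  0.009] [ 0.714 -0.265  0.   ] [ 0.736 -0.111  0.019]
top pen 0.53 [401. 170.] 218 [ 0.693 -0.343  0.012] [ 0.684 -0.422 -0.003] [ 0.71  -0.292  0.022]
scene cap_knob 0.95 [363. 310.] 1785 [0.372 0.077 0.037] [ 0.331 -0.013  0.   ] [0.43  0.111 0.071]
scene 
[... 922 characters left out ...]
8, 'joint_positions': array([-1.21040274e+00,  1.30379705e-01,  1.48819828e+00,  7.79001277e-06,
        1.52300020e+00, -8.54236377e-02]), 'qvel': array([ 0.00129553, -0.0004322 ,  0.0002374 , -0.00153707, -0.00123798,
       -0.00096989]), 'joint_efforts': array([-2.59152599e-03, -5.59704709e+01, -4.92030895e+01,  7.67782959e-02,
        2.25656095e-02, -2.75707981e-05]), 'tcp_pos': array([ 0.25872962, -0.54135703,  0.2356483 ]), 'tool_rot': array([9.75258618e-01, 2.21067021e-01, 4.84495837e-06, 6.63017824e-06]), 'contact_force': array([-0.33381602,  0.09876773, -0.24496122]), 'torque': array([-0.00527108,  0.03452281,  0.05699362]), 'gripper_force': 0.0, 'finger_gap': 0.09313229043598886}
```

Run:
```python
import cv2,numpy as np
a=cv2.imread("pics/a.png");b=cv2.imread("pics/b.png")
c=cv2.resize(a[130:310,200:440],(800,600),interpolation=cv2.INTER_CUBIC);cv2.imwrite("pics/a2.png",c)
c=cv2.resize(b[140:360,170:490],(800,550),interpolation=cv2.INTER_CUBIC);cv2.imwrite("pics/b2.png",c)
from h import *
for c in("top","scene"):
    W=np.load(c+".npy");Z=W[...,2]
    box=(W[...,0]>.44)&(W[...,0]<.62)&(W[...,1]>-.2)&(W[...,1]<.02)
    for lo,hi in((.245,.275),(.215,.242),(.18,.212),(.168,.18)):
        w=W[box&(Z>lo)&(Z<hi)]; print(c,lo,len(w),np.round(w.mean(0),3),np.round(np.percentile(w,[2,98],axis=0),3).tolist())
    for cx,cy in((.53,-.043),(.38,.055),(.375,-.225)):
        m=np.hypot(W[...,0]-cx,W[...,1]-cy)<.06; m&=(Z>(.21 if cx>.5 else .02))
        w=W[m]; h=np.percentile(w[:,2],97); t=w[w[:,2]>h-.008]; print(h,np.ptp(t,axis=0),t.mean(0),np.ptp(w,axis=0))
```

```text
top 0.245 231 [ 0.532 -0.043  0.257] [[0.513, -0.062, 0.251], [0.553, -0.022, 0.261]]
top 0.215 451 [ 0.531 -0.043  0.233] [[0.497, -0.077, 0.226], [0.569, -0.008, 0.238]]
top 0.18 235 [ 0.525 -0.132  0.195] [[0.485, -0.154, 0.181], [0.568, -0.093, 0.207]]
top 0.168 153 [ 0.531 -0.06   0.174] [[0.478, -0.103, 0.168], [0.588, -0.027, 0.18]]
0.2597059033409937 [0.04204581 0.04172773 0.0099941 ] [ 0.53233325 -0.0424262   0.25681743] [0.07777936 0.07729734 0.04914977]
0.07041016516866375 [0.05362107 0.05446943 0.01244929] [0.38237594 0.05664099 0.06699409] [0.09729454 0.10215267 0.05192685]
0.07055911087519802 [0.05343276 0.05501316 0.01233684] [ 0.37347537 -0.22817567  0.06742153] [0.10089683 0.09884416 0.05422768]
scene 0.245 298 [ 0.528 -0.035  0.255] [[0.51, -0.058, 0.246], [0.55, -0.019, 0.259]]
scene 0.215 628 [ 0.521 -0.025  0.23 ] [[0.493, -0.07, 0.216], [0.566, -0.002, 0.24]]
scene 0.18 417 [ 0.516 -0.083  0.196] [[0.484, -0.149, 0.181], [0.562, -0.002, 0.211]]
scene 0.168 269 [ 0.514 -0.038  0.173] [[0.476, -0.092, 0.168], [0.586, -0.013, 0.18]]
0.25783055670223043 [0.04392246 0.04337074 0.00917368] [ 0.52942295 -0.03678235  0.25602457] [0.07731707 0.07815856 0.0490567 ]
0.06844865805038992 [0.05787132 0.05713999 0.00992981] [0.37994642 0.06173082 0.06657527] [0.09971771 0.10040784 0.05057543]
0.06839704243573183 [0.05497083 0.05659694 0.00998981] [ 0.37087087 -0.22224126  0.06653287] [0.10055852 0.09683073 0.05016945]
```

View pics/a2.png

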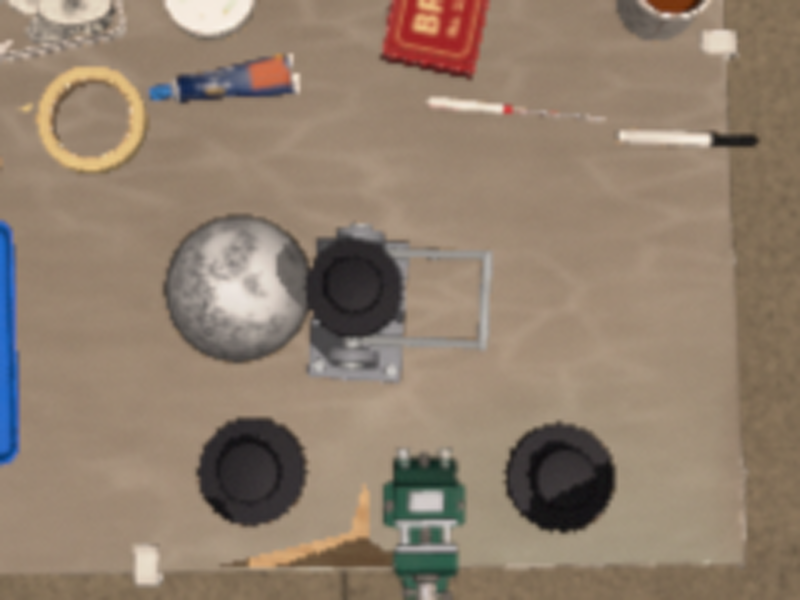

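View pics/b2.png

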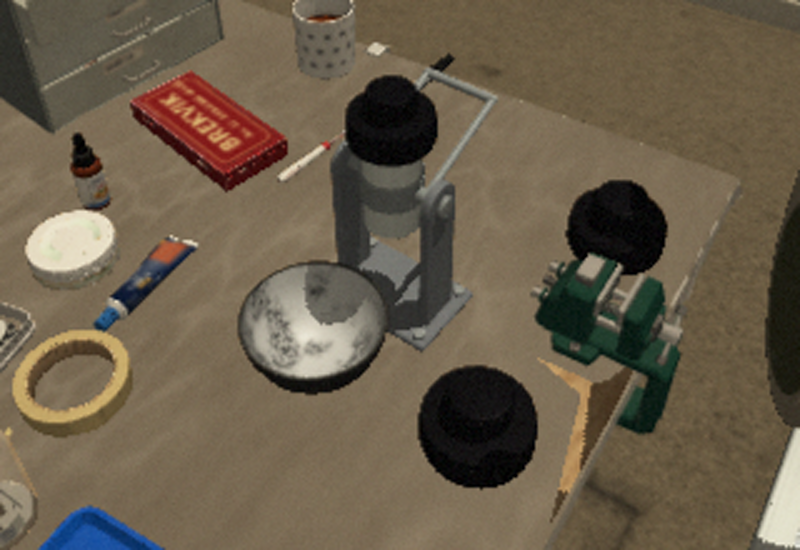

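The candidates in the top picture are:
- The cap on the barrel at (304,215), with a skirt of about 78 mm.
- A decoy at (275,271), about 100 mm.
- A decoy at (369,273), about 100 mm.

The smallest is the one on the barrel, which sits on the hinge stand with its handle toward -y and the bowl toward +y. I'll move above it and check with a close wrist crop.

```bash
cat >> h.py <<'E'
def pose(s=None):
    s=s or observe(); r=R.from_quat(s["tool_rot"]); x=r.apply([1,0,0]); return np.array(s["tcp_pos"]),r,np.arctan2(x[1],x[0])
def go(t,yaw=None):
    p,r,y=pose(); d=r.inv().apply(np.array(t)-p); dt=0 if yaw is None else -((yaw-y+np.pi)%(2*np.pi)-np.pi)
    print("shift",np.round(d,4),"turn",round(dt,4))
def st():
    s=observe();p,r,y=pose(s);print("t",round(s["clock"],2),"p",np.round(p,4),"yaw",round(y,4),"q",np.round(s["joint_positions"],2),"F",np.round(s["contact_force"],1),"M",np.round(s["torque"],2),"gap",round(s["finger_gap"],4),"gf",round(s["gripper_force"],1), "tilt",np.round(r.apply([0,0,1]),4))
E
python3 -c "
from h import *
st(); go([.532,-.0425,.345],1.29)"
```

```text
t 0.8 p [ 0.2587 -0.5414  0.2356] yaw 0.4458 q [-1.21  0.13  1.49  0.    1.52 -0.09] F [-0.3  0.1 -0.2] M [-0.01  0.03  0.06] gap 0.0931 gf 0.0 tilt [ 0. -0. -1.]
shift [ 0.4617 -0.3323 -0.1094] turn -0.8442
```

Request:
jog_arm(rows=[[0,0,-0.05,0,1],[0.02,-0.015,-0.1,-0.05,1],[0.06,-0.043,-0.1094,-0.15,1],[0.1,-0.072,-0.1094,-0.25,1],[0.14,-0.1,-0.1094,-0.35,1],[0.18,-0.13,-0.1094,-0.45,1],[0.22,-0.158,-0.1094,-0.55,1],[0.26,-0.187,-0.1094,-0.65,1],[0.3,-0.216,-0.1094,-0.75,1],[0.34,-0.245,-0.1094,-0.844,1]])

```text
clock: 1.8
tcp_pos: [0.4604, -0.1718, 0.3454]
tool_rot: [0.798, 0.603, 0.0, 0.0]
contact_force: [0.6, -0.8, 0.2]
finger_gap: 0.0929
gripper_force: 0.0
```

```bash
python3 -c "
from h import *
st(); go([.532,-.0425,.345],1.29)"
```

```text
t 1.8 p [ 0.4604 -0.1718  0.3454] yaw 1.2938 q [-0.46 -0.18  1.6  -0.    1.73 -0.18] F [ 0.6 -0.8  0.2] M [-0.02 -0.1   0.04] gap 0.0929 gf 0.0 tilt [ 9.e-04 -4.e-04 -1.e+00]
shift [0.1439 0.0335 0.0004] turn 0.0038
```

Run:
```python
from h import *
i=camera_info("wrist"); p,d=read_camera("wrist"); W=world("wrist",d,i); np.save("w1.npy",W)
Z=W[...,2]; ok=(d>0)
print(i["fx"],np.round(np.array(i["world_from_camera"]),3).tolist())
for n,q in(("knob",(Z>.25)&(Z<.262)&(np.hypot(W[...,0]-.532,W[...,1]+.043)<.04)),("rod",(Z>.185)&(Z<.212)&(W[...,1]<-.125)&(W[...,1]>-.18)&(abs(W[...,0]-.53)<.07)),("cheeks",(Z>.172)&(Z<.182)&(abs(W[...,0]-.53)<.075)&(abs(W[...,1]+.04)<.05))):
    w=W[q&ok]; print(n,len(w),w.mean(0).round(4),np.percentile(w,[2,50,98],axis=0).round(4).tolist())
    if n=="rod":
        for a in np.arange(.47,.6,.01):
            k=w[abs(w[:,0]-a)<.005]
            if len(k): print(round(a,3),len(k),k.mean(0).round(4))
save("w1",p)
```

```text
309.70691628693146 [[0.962, 0.263, 0.08, 0.484], [-0.275, 0.919, 0.282, -0.093], [0.001, -0.293, 0.956, 0.495], [0.0, 0.0, 0.0, 1.0]]
knob 2439 [ 0.5316 -0.0424  0.258 ] [[0.5121, -0.062, 0.2534], [0.5314, -0.0425, 0.2583], [0.5516, -0.0222, 0.2599]]
rod 1182 [ 0.5253 -0.1432  0.2008] [[0.4846, -0.1532, 0.1928], [0.5256, -0.1449, 0.2019], [0.5652, -0.1263, 0.2046]]
0.48 34 [ 0.4841 -0.1405  0.1994]
0.49 239 [ 0.4895 -0.1379  0.1999]
0.5 105 [ 0.5    -0.1451  0.2025]
0.51 101 [ 0.51   -0.1458  0.2026]
0.52 106 [ 0.5201 -0.1466  0.2023]
0.53 103 [ 0.5299 -0.1471  0.2025]
0.54 104 [ 0.5399 -0.1479  0.2025]
0.55 107 [ 0.55   -0.1487  0.2023]
0.56 255 [ 0.5605 -0.1406  0.1986]
0.57 28 [ 0.5658 -0.135   0.1956]
cheeks 574 [ 0.5081 -0.0602  0.1756] [[0.4771, -0.0892, 0.1722], [0.4899, -0.0585, 0.1757], [0.5868, -0.0251, 0.1799]]
```

View pics/w1.png

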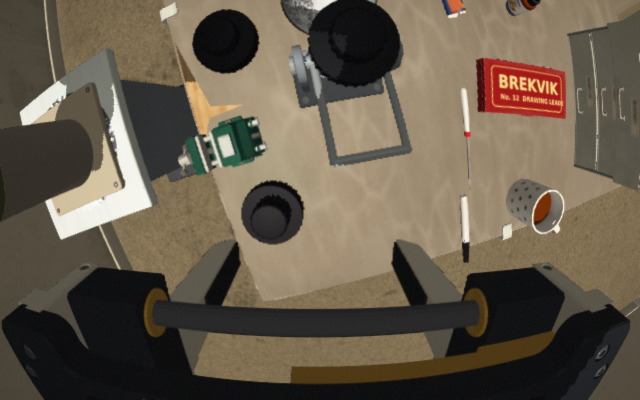

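```bash
python3 -c "
from h import *
st(); go([.5316,-.0424,.256],1.29)"
```

```text
t 1.85 p [ 0.4633 -0.1654  0.3453] yaw 1.3049 q [-0.45 -0.18  1.6   0.    1.73 -0.18] F [ 0.6  4.8 -0.4] M [ 0.18 -0.06 -0.04] gap 0.0935 gf 0.0 tilt [ 0.0025  0.0036 -1.    ]
shift [0.1363 0.0335 0.09  ] turn 0.0149
```

Request:
jog_arm(rows=[[0.02,0.005,0,0,1],[0.05,0.012,0,0,1],[0.08,0.02,0,0,1],[0.11,0.027,0.01,0,1],[0.128,0.032,0.025,0,1],[0.133,0.0335,0.04,0,1],[0.133,0.0335,0.05,0,1],[0.133,0.0335,0.05,0,1],[0.133,0.0335,0.05,0,1],[0.133,0.0335,0.05,0,1]])

```text
clock: 2.85
tcp_pos: [0.529, -0.0561, 0.2961]
tool_rot: [0.8, 0.601, 0.0, 0.001]
contact_force: [-0.9, -0.3, 0.1]
finger_gap: 0.0929
gripper_force: 0.0
```

```bash
python3 -c "
from h import *
st(); go([.5316,-.0424,.256],1.29)"
```

```text
t 2.85 p [ 0.529  -0.0561  0.2961] yaw 1.2885 q [-0.2  -0.07  1.59 -0.    1.63  0.08] F [-0.9 -0.3  0.1] M [-0.02 -0.04 -0.01] gap 0.0929 gf 0.0 tilt [ 1.5e-03 -4.0e-04 -1.0e+00]
shift [ 0.0139 -0.0014  0.0401] turn -0.0015
```

Request:
jog_arm(rows=[[0.007,-0.0007,0.005,0,1],[0.014,-0.0014,0.015,0,1],[0.014,-0.0014,0.025,0,1],[0.014,-0.0014,0.035,0,1],[0.014,-0.0014,0.04,0,1],[0.014,-0.0014,0.04,0,1],[0.014,-0.0014,0.04,0,0.3],[0.014,-0.0014,0.04,0,0.3],[0.014,-0.0014,0.04,0,0.3],[0.014,-0.0014,0.04,0,0.3]], force=50)

```text
clock: 3.85
tcp_pos: [0.5317, -0.0414, 0.2555]
tool_rot: [0.799, 0.601, 0.0, 0.0]
contact_force: [-0.6, -0.4, -0.2]
finger_gap: 0.0658
gripper_force: 0.0
```

```bash
python3 -c "
from h import *
st()"
```

```text
t 3.85 p [ 0.5317 -0.0414  0.2555] yaw 1.2897 q [-0.17 -0.06  1.65  0.    1.55  0.11] F [-0.6 -0.4 -0.2] M [-0.06  0.    0.  ] gap 0.0658 gf 0.0 tilt [ 8.e-04 -1.e-04 -1.e+00]
```

Request:
jog_arm(rows=[[0,-0.001,0,0,0],[0,-0.001,0,0,0],[0,-0.001,0,0,0],[0,-0.001,0,0,0],[0,-0.001,0,0,0],[0,-0.001,0,0,0],[0,-0.001,0,0,0],[0,-0.001,0,0,0],[0,-0.001,0,0,0],[0,-0.001,0,0,0]], force=50)

```text
clock: 4.85
tcp_pos: [0.5305, -0.0411, 0.2551]
tool_rot: [0.799, 0.601, 0.0, 0.0]
contact_force: [0.1, 0.3, 1.6]
finger_gap: 0.0431
gripper_force: 50.0
```

```bash
python3 -c "
from h import *
st()"
```

```text
t 4.85 p [ 0.5305 -0.0411  0.2551] yaw 1.2898 q [-0.17 -0.06  1.65  0.    1.55  0.11] F [0.1 0.3 1.6] M [-0.04 -0.   -0.01] gap 0.0431 gf 50.0 tilt [ 1.e-04 -0.e+00 -1.e+00]
```

Request:
jog_arm(rows=[[0,0,-0.0003,-0.08,0],[0,0,-0.001,-0.2,0],[0,0,-0.0016,-0.33,0],[0,0,-0.0022,-0.46,0],[0,0,-0.0028,-0.59,0],[0,0,-0.0034,-0.72,0],[0,0,-0.0041,-0.85,0],[0,0,-0.0047,-0.98,0],[0,0,-0.0053,-1.11,0],[0,0,-0.0057,-1.2,0]])

```text
clock: 5.85
tcp_pos: [0.5303, -0.0411, 0.2603]
tool_rot: [0.318, 0.948, -0.0, -0.0]
contact_force: [0.4, -0.9, -1.3]
finger_gap: 0.043
gripper_force: 50.0
```

```bash
python3 -c "
from h import *
st()"
```

```text
t 5.85 p [ 0.5303 -0.0411  0.2603] yaw 2.4949 q [-0.17 -0.06  1.64  0.    1.56 -1.1 ] F [ 0.4 -0.9 -1.3] M [ 0.03 -0.19 -0.02] gap 0.043 gf 50.0 tilt [-8.e-04  2.e-04 -1.e+00]
```

Request:
jog_arm(rows=[[0,0,-0.0006,-0.12,0],[0,0,-0.0012,-0.25,0],[0,0,-0.0018,-0.38,0],[0,0,-0.0024,-0.51,0],[0,0,-0.003,-0.64,0],[0,0,-0.0036,-0.77,0],[0,0,-0.0043,-0.9,0],[0,0,-0.0049,-1.03,0],[0,0,-0.0055,-1.15,0],[0,0,-0.006,-1.15,0]])

```text
clock: 6.85
tcp_pos: [0.5306, -0.041, 0.2664]
tool_rot: [-0.247, 0.969, 0.0, 0.0]
contact_force: [1.9, 0.2, -2.1]
finger_gap: 0.043
gripper_force: 50.0
```

Request:
jog_arm(rows=[[0,0,-0.001,0,0],[0,0,-0.003,0,0],[0,0,-0.005,0,0],[0,0,-0.007,0,0],[0,0,-0.009,0,0],[0,0,-0.011,0,0],[0,0,-0.013,0,0],[0,0,-0.015,0,0],[0,0,-0.015,0,0],[0,0,-0.015,0,0]])

```text
clock: 7.85
tcp_pos: [0.5305, -0.0411, 0.2818]
tool_rot: [-0.247, 0.969, -0.0, 0.0]
contact_force: [0.3, -0.1, -0.9]
finger_gap: 0.0433
gripper_force: 50.0
```

```bash
python3 -c "
from h import *
st(); go([.53,-.30,.053])"
```

```text
t 7.85 p [ 0.5305 -0.0411  0.2818] yaw -2.6434 q [-0.17 -0.07  1.61  0.    1.6  -2.24] F [ 0.3 -0.1 -0.9] M [ 0.12 -0.12  0.02] gap 0.0433 gf 50.0 tilt [ 0. -0. -1.]
shift [ 0.1242 -0.2272  0.2288] turn 0
```

Request:
jog_arm(rows=[[0,0,-0.015,0,0],[0,0,-0.035,0,0],[0.005,-0.009,-0.045,0.05,0],[0.02,-0.037,-0.045,0.12,0],[0.037,-0.068,-0.045,0.2,0],[0.055,-0.1,-0.045,0.28,0],[0.073,-0.133,-0.045,0.36,0],[0.091,-0.166,-0.045,0.44,0],[0.109,-0.199,-0.045,0.5,0],[0.124,-0.227,-0.045,0.5,0]])

```text
clock: 8.85
tcp_pos: [0.5298, -0.3018, 0.3279]
tool_rot: [0.002, 1.0, -0.0, 0.0]
contact_force: [0.8, -0.3, -1.1]
finger_gap: 0.0434
gripper_force: 50.0
```

Request:
jog_arm(rows=[[0,0,0.02,0,0],[0,0,0.05,0,0],[0,0,0.08,0,0],[0,0,0.11,0,0],[0,0,0.14,0,0],[0,0,0.17,0,0],[0,0,0.2,0,0],[0,0,0.225,0,0],[0,0,0.245,0,0],[0,0,0.25,0,0]])

```text
clock: 9.85
tcp_pos: [0.5288, -0.2989, 0.0745]
tool_rot: [0.001, 1.0, 0.001, -0.002]
contact_force: [-0.3, -0.6, -1.7]
finger_gap: 0.0431
gripper_force: 50.0
```

```bash
python3 -c "
from h import *
st(); go([.53,-.30,.051])"
```

```text
t 9.85 p [ 0.5288 -0.2989  0.0745] yaw 3.1397 q [-0.6   0.28  1.62  0.    1.25 -2.17] F [-0.3 -0.6 -1.7] M [ 0.03 -0.14 -0.04] gap 0.0431 gf 50.0 tilt [-0.0034  0.0024 -1.    ]
shift [-0.0013 -0.0011  0.0235] turn 0
```

Request:
jog_arm(rows=[[0,0,0.005,0,0],[0,0,0.01,0,0],[0,0,0.015,0,0],[0,0,0.02,0,0],[0,0,0.0225,0,0],[0,0,0.0235,0,0],[0,0,0.0245,0,0],[0,0,0.0245,0,0],[0,0,0.0245,0,0],[0,0,0.0245,0,0]])

```text
clock: 10.85
tcp_pos: [0.5302, -0.2998, 0.0524]
tool_rot: [0.001, 1.0, -0.0, 0.0]
contact_force: [0.4, 0.1, -0.5]
finger_gap: 0.0433
gripper_force: 50.0
```

```bash
python3 -c "
from h import *
st()"
```

```text
t 10.85 p [ 0.5302 -0.2998  0.0524] yaw 3.1398 q [-0.6   0.31  1.63 -0.    1.2  -2.17] F [ 0.4  0.1 -0.5] M [ 0.04 -0.08 -0.06] gap 0.0433 gf 50.0 tilt [ 3.e-04 -2.e-04 -1.e+00]
```

Request:
jog_arm(rows=[[0,0,0.0008,0,0],[0,0,0.0015,0,0],[0,0,0.0015,0,0],[0,0,0.0015,0,1],[0,0,0.0015,0,1],[0,0,0.0015,0,1],[0,0,0.0015,0,1],[0,0,0.0015,0,1],[0,0,0.0015,0,1],[0,0,0.0015,0,1]])

```text
clock: 11.85
tcp_pos: [0.53, -0.2997, 0.0507]
tool_rot: [0.001, 1.0, 0.0, -0.0]
contact_force: [-0.1, -0.4, 0.4]
finger_gap: 0.0921
gripper_force: 0.0
```

Request:
jog_arm(rows=[[0,0,-0.005,0,1],[0,0,-0.02,0,1],[0,0,-0.05,0,1],[0,0,-0.085,0,1],[0,0,-0.12,0,1],[0,0,-0.155,0,1],[0,0,-0.19,0,1],[0,0,-0.22,0.07,1],[0,0,-0.23,0.07,1],[0,0,-0.23,0.07,1]])

```text
clock: 12.85
tcp_pos: [0.5309, -0.3003, 0.2835]
tool_rot: [0.035, 0.999, -0.001, 0.002]
contact_force: [-0.0, 0.5, -0.6]
finger_gap: 0.093
gripper_force: 0.0
```

Run:
```python
from h import *
st(); go([.5238,-.1491,.196],3.068)
p,d=read_camera("top"); W=world("top",d); m=(np.hypot(W[...,0]-.53,W[...,1]+.30)<.06)&(W[...,2]>.03)
w=W[m]; 
for lo,hi in((.02,.035),(.045,.06)):
    k=W[(np.hypot(W[...,0]-.53,W[...,1]+.30)<.06)&(W[...,2]>lo)&(W[...,2]<hi)]; print(len(k),k.mean(0).round(4) if len(k) else 0,np.ptp(k,axis=0) if len(k) else 0)
i=camera_info("wrist"); p2,d2=read_camera("wrist"); W=world("wrist",d2,i)
k=W[(np.hypot(W[...,0]-.53,W[...,1]+.30)<.06)&(W[...,2]>.045)&(W[...,2]<.06)&(d2>0)]; print(len(k),k.mean(0),np.ptp(k,axis=0))
for a in np.arange(.49,.57,.01):
    q=W[(d2>0)&(abs(W[...,0]-a)<.005)&(abs(W[...,1]+.15)<.02)&(W[...,2]>.185)&(W[...,2]<.215)]
    if len(q): print(round(a,2),len(q),q.mean(0).round(4))
save("w2",p2)
```

```text
t 12.85 p [ 0.5309 -0.3003  0.2835] yaw 3.0716 q [-0.6   0.14  1.39  0.    1.61 -2.1 ] F [-0.   0.5 -0.6] M [ 0.07 -0.16  0.02] gap 0.093 gf 0.0 tilt [ 0.0038 -0.0026 -1.    ]
shift [0.018  0.1505 0.0871] turn 0.0036
29 [ 0.5189 -0.2708  0.0287] [0.01844093 0.01998686 0.01382476]
0 0 0
979 [ 0.52882162 -0.30004032  0.05308218] [0.04535168 0.04395821 0.01108296]
0.49 194 [ 0.4896 -0.1434  0.201 ]
0.5 128 [ 0.5001 -0.1479  0.2019]
0.51 123 [ 0.5099 -0.1485  0.202 ]
0.52 128 [ 0.52   -0.1493  0.2018]
0.53 125 [ 0.5301 -0.1501  0.2018]
0.54 120 [ 0.5399 -0.1511  0.2018]
0.55 119 [ 0.5498 -0.1519  0.2018]
0.56 190 [ 0.56   -0.1456  0.1998]
```

View pics/w2.png

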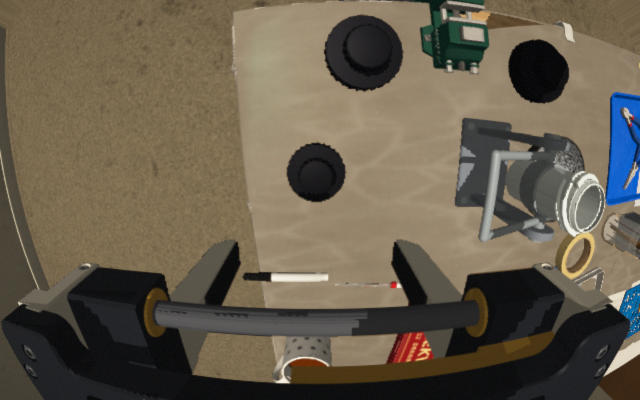

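The wrist picture shows the cap standing on the table at (316,172), the barrel open, and its handle at about (490,195). Next is the handle.

Request:
jog_arm(rows=[[0.002,0.015,0,0,1],[0.005,0.045,0,0,1],[0.009,0.08,0,0,1],[0.013,0.115,0,0,1],[0.017,0.14,0.01,0,1],[0.018,0.15,0.02,0,1],[0.018,0.15,0.03,0,1],[0.018,0.15,0.04,0,1],[0.018,0.15,0.04,0,1],[0.018,0.15,0.04,0,1]])

```text
clock: 13.95
tcp_pos: [0.5226, -0.1498, 0.2401]
tool_rot: [0.037, 0.999, 0.0, -0.001]
contact_force: [0.8, 0.2, -0.7]
finger_gap: 0.0932
gripper_force: 0.0
```

```bash
python3 -c "
from h import *
st(); go([.5238,-.1493,.196],3.068)"
```

```text
t 13.95 p [ 0.5226 -0.1498  0.2401] yaw 3.0685 q [-0.37 -0.02  1.64 -0.    1.53 -1.87] F [ 0.8  0.2 -0.7] M [ 0.06 -0.12  0.  ] gap 0.0932 gf 0.0 tilt [-1.1e-03  2.0e-04 -1.0e+00]
shift [-0.0013  0.0005  0.0441] turn 0.0005
```

Request:
jog_arm(rows=[[-0.001,0.0005,0.01,0,1],[-0.001,0.0005,0.02,0,1],[-0.001,0.0005,0.03,0,1],[-0.001,0.0005,0.04,0,1],[-0.001,0.0005,0.044,0,1],[-0.001,0.0005,0.044,0,0],[-0.001,0.0005,0.044,0,0],[-0.001,0.0005,0.044,0,0],[-0.001,0.0005,0.044,0,0],[-0.001,0.0005,0.044,0,0]], force=30)

```text
clock: 14.95
tcp_pos: [0.5241, -0.1485, 0.1972]
tool_rot: [0.036, 0.999, -0.0, 0.0]
contact_force: [0.3, 0.4, -0.4]
finger_gap: 0.0573
gripper_force: 0.0
```

Request:
jog_arm(rows=[[0,0,0,0,0],[0,0,0,0,0],[0,0,0,0,0],[0,0,0,0,0],[0,0,0,0,0],[0,0,0,0,0],[0,0,0,0,0],[0,0,0,0,0],[0,0,0,0,0],[0,0,0,0,0]])

```text
clock: 15.95
tcp_pos: [0.524, -0.1471, 0.1967]
tool_rot: [0.036, 0.999, 0.001, -0.0]
contact_force: [0.3, 5.8, 1.2]
finger_gap: 0.0091
gripper_force: 30.0
```

Run:
```python
from h import *
st()
a0=np.arctan2(.043,-.107)
for t in np.arange(0,2.46,.1):
    a=a0-t; print(round(t,1),"y %.4f z %.4f"%(.1153*np.cos(a)+.107,-(.1153*np.sin(a)-.043)))
```

```text
t 15.95 p [ 0.524  -0.1471  0.1967] yaw 3.0704 q [-0.37  0.    1.69  0.    1.45 -1.87] F [0.3 5.8 1.2] M [ 1.05 -0.14  0.  ] gap 0.0091 gf 30.0 tilt [-0.      0.0021 -1.    ]
0.0 y 0.0000 z 0.0000
0.1 y 0.0048 z -0.0105
0.2 y 0.0107 z -0.0204
0.3 y 0.0175 z -0.0297
0.4 y 0.0252 z -0.0383
0.5 y 0.0337 z -0.0460
0.6 y 0.0430 z -0.0529
0.7 y 0.0529 z -0.0588
0.8 y 0.0633 z -0.0637
0.9 y 0.0742 z -0.0675
1.0 y 0.0854 z -0.0703
1.1 y 0.0968 z -0.0718
1.2 y 0.1083 z -0.0723
1.3 y 0.1198 z -0.0716
1.4 y 0.1312 z -0.0697
1.5 y 0.1423 z -0.0668
1.6 y 0.1531 z -0.0627
1.7 y 0.1634 z -0.0576
1.8 y 0.1732 z -0.0514
1.9 y 0.1823 z -0.0443
2.0 y 0.1906 z -0.0364
2.1 y 0.1981 z -0.0276
2.2 y 0.2047 z -0.0182
2.3 y 0.2103 z -0.0081
2.4 y 0.2149 z 0.0024
```

Request:
jog_arm(rows=[[0,0.004,-0.0055,0,0],[0,0.0092,-0.0155,0,0],[0,0.0155,-0.025,0,0],[0,0.0228,-0.034,0,0],[0,0.031,-0.0422,0,0],[0,0.0395,-0.0495,0,0],[0,0.049,-0.0558,0,0],[0,0.0594,-0.0612,0,0],[0,0.0702,-0.0656,0,0],[0,0.0757,-0.0675,0,0]])

```text
clock: 16.95
tcp_pos: [0.53, -0.0744, 0.2669]
tool_rot: [0.036, 0.999, -0.002, 0.002]
contact_force: [-1.1, -7.9, 7.5]
finger_gap: 0.009
gripper_force: 30.0
```

```bash
python3 -c "
from h import *
st()"
```

```text
t 16.95 p [ 0.53   -0.0744  0.2669] yaw 3.0686 q [-0.23 -0.06  1.63 -0.    1.57 -1.73] F [-1.1 -7.9  7.5] M [-1.62  0.06  0.06] gap 0.009 gf 30.0 tilt [ 0.003  -0.0043 -1.    ]
```

Request:
jog_arm(rows=[[0,0.0112,-0.0028,0,0],[0,0.0226,-0.0043,0,0],[0,0.0341,-0.0048,0,0],[0,0.0456,-0.0041,0,0],[0,0.057,-0.0022,0,0],[0,0.0681,0.0007,0,0],[0,0.0789,0.0048,0,0],[0,0.0892,0.0099,0,0],[0,0.099,0.0161,0,0],[0,0.1081,0.0232,0,0]])

```text
clock: 17.95
tcp_pos: [0.5384, 0.0342, 0.2426]
tool_rot: [0.036, 0.999, -0.001, 0.002]
contact_force: [5.4, -5.0, 2.9]
finger_gap: 0.0086
gripper_force: 30.0
```

```bash
python3 -c "
from h import *
st()"
```

```text
t 17.95 p [0.5384 0.0342 0.2426] yaw 3.069 q [-0.03 -0.04  1.65 -0.    1.53 -1.53] F [ 5.4 -5.   2.9] M [-1.01 -0.74 -0.02] gap 0.0086 gf 30.0 tilt [ 0.004  -0.0022 -1.    ]
```

Request:
jog_arm(rows=[[0,0.0042,0.0039,0,0],[0,0.0083,0.0079,0,0],[0,0.0121,0.0122,0,0],[0,0.0158,0.0167,0,0],[0,0.0192,0.0213,0,0],[0,0.0224,0.0261,0,0],[0,0.0253,0.0311,0,0],[0,0.028,0.0362,0,0],[0,0.0304,0.0414,0,0],[0,0.0326,0.0467,0,0]])

```text
clock: 18.95
tcp_pos: [0.5407, 0.0665, 0.1956]
tool_rot: [0.036, 0.999, -0.001, 0.002]
contact_force: [2.9, -5.4, 3.5]
finger_gap: 0.009
gripper_force: 30.0
```

Request:
jog_arm(rows=[[0,0,0,0,0],[0,0,0,0,0],[0,0,0,0,0],[0,0,0,0,0],[0,0,0,0,0],[0,0,0,0,0],[0,0,0,0,0],[0,0,0,0,0],[0,0,0,0,0],[0,0,0,0,0]])

```text
clock: 19.95
tcp_pos: [0.5406, 0.0669, 0.1948]
tool_rot: [0.036, 0.999, -0.001, 0.001]
contact_force: [7.2, -2.9, -2.4]
finger_gap: 0.009
gripper_force: 30.0
```

Run:
```python
from h import *
st()
p,d=read_camera("scene"); W=world("scene",d)
for r in trace("scene","spacer_a_mid")[:4]:
    m=r["mask"]&(d>0); print(round(r["conf"],2),np.round(r["position"]),m.sum(),np.median(W[m],0).round(3))
save("s2",cv2.resize(p[150:350,170:450],(800,571),interpolation=cv2.INTER_CUBIC))
```

```text
t 19.95 p [0.5406 0.0669 0.1948] yaw 3.0693 q [ 0.03  0.    1.7  -0.    1.44 -1.47] F [ 7.2 -2.9 -2.4] M [-0.59 -1.22  0.01] gap 0.009 gf 30.0 tilt [ 0.0029 -0.0011 -1.    ]
0.61 [304. 255.] 60 [0.544 0.025 0.059]
```

View pics/s2.png

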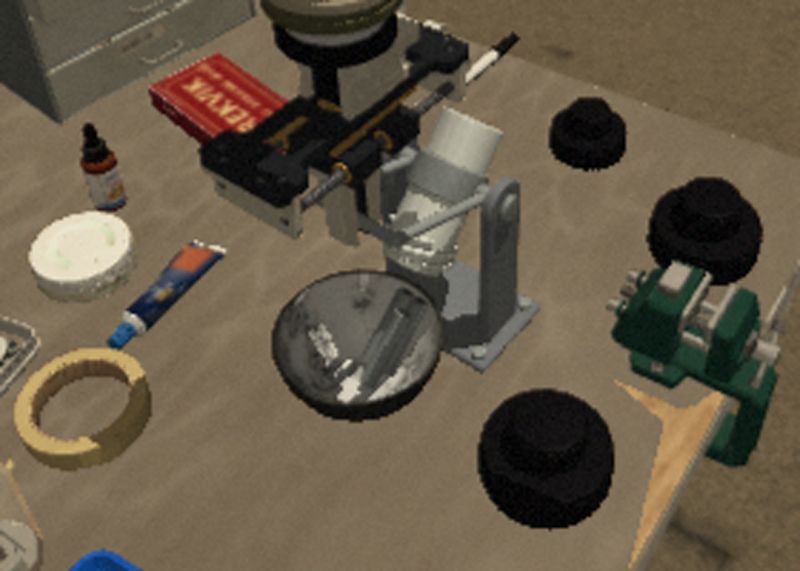

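Request:
jog_arm(rows=[[0,0.0015,0.004,0,0],[0,0.0015,0.005,0,0],[0,-0.003,-0.006,0,0],[0,0.0015,0.004,0,0],[0,0.0015,0.005,0,0],[0,-0.003,-0.006,0,0],[0,0.0015,0.004,0,0],[0,0.0015,0.005,0,0],[0,0.001,0.002,0,0],[0,0,0,0,0]])

```text
clock: 21.05
tcp_pos: [0.54, 0.0673, 0.1941]
tool_rot: [0.036, 0.999, -0.0, 0.001]
contact_force: [7.5, -1.1, -5.7]
finger_gap: 0.0092
gripper_force: 30.0
```

Run:
```python
from h import *
st()
p,d=read_camera("scene"); q,_=read_camera("wrist")
a=cv2.resize(p[225:305,255:345],(450,400),interpolation=cv2.INTER_CUBIC); b=cv2.resize(q[:,:],(480,300))
o=np.zeros((400,800,3),np.uint8); o[:,:400]=a[:, :400]; o[:, 400:]=cv2.resize(q[0:250,160:560],(400,250))[np.clip(np.arange(400),0,249)]
save("s3",o)
```

```text
t 21.05 p [0.54   0.0673 0.1941] yaw 3.0696 q [ 0.03  0.    1.7  -0.    1.44 -1.47] F [ 7.5 -1.1 -5.7] M [-0.02 -1.36 -0.03] gap 0.0092 gf 30.0 tilt [ 1.3e-03 -3.0e-04 -1.0e+00]
```

View pics/s3.png

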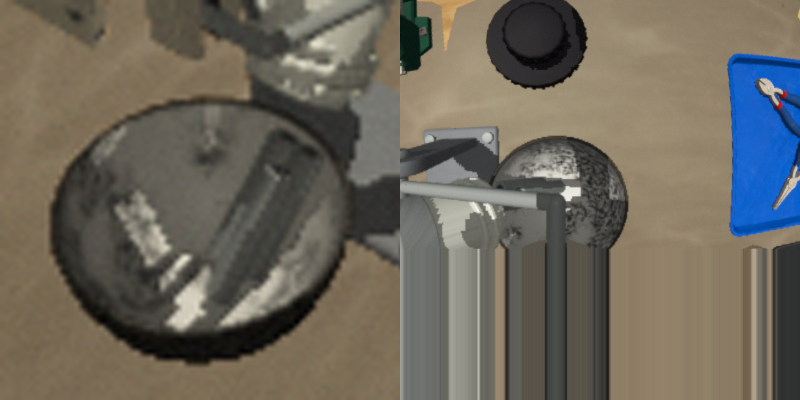

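Request:
jog_arm(rows=[[0,-0.0046,-0.0105,0,0],[0,-0.0102,-0.0206,0,0],[0,-0.0168,-0.03,0,0],[0,-0.0243,-0.0388,0,0],[0,-0.0326,-0.0467,0,0],[0,-0.0417,-0.0538,0,0],[0,-0.0515,-0.06,0,0],[0,-0.0618,-0.0651,0,0],[0,-0.0726,-0.0692,0,0],[0,-0.0837,-0.0721,0,0]])

```text
clock: 22.15
tcp_pos: [0.534, -0.0136, 0.2691]
tool_rot: [0.035, 0.999, 0.002, 0.001]
contact_force: [-2.0, 7.8, 7.6]
finger_gap: 0.0088
gripper_force: 30.0
```

```bash
python3 -c "
from h import *
st()"
```

```text
t 22.15 p [ 0.534  -0.0136  0.2691] yaw 3.0721 q [-0.12 -0.06  1.63  0.    1.58 -1.63] F [-2.   7.8  7.6] M [ 1.6   0.12 -0.01] gap 0.0088 gf 30.0 tilt [ 0.003   0.0042 -1.    ]
```

Request:
jog_arm(rows=[[0,-0.0114,-0.0019,0,0],[0,-0.0229,-0.0026,0,0],[0,-0.0344,-0.0021,0,0],[0,-0.0458,-0.0006,0,0],[0,-0.057,0.0022,0,0],[0,-0.0679,0.006,0,0],[0,-0.0783,0.0109,0,0],[0,-0.0882,0.0168,0,0],[0,-0.0975,0.0237,0,0],[0,-0.106,0.0314,0,0]])

```text
clock: 23.15
tcp_pos: [0.5256, -0.1217, 0.2348]
tool_rot: [0.036, 0.999, 0.0, -0.0]
contact_force: [-2.0, 5.0, 4.3]
finger_gap: 0.0091
gripper_force: 30.0
```

Request:
jog_arm(rows=[[0,-0.004,0.0042,0,0],[0,-0.0077,0.0086,0,0],[0,-0.0112,0.0132,0,0],[0,-0.0145,0.0179,0,0],[0,-0.0176,0.0227,0,0],[0,-0.0204,0.0278,0,0],[0,-0.023,0.033,0,0],[0,-0.0252,0.0383,0,0],[0,-0.0258,0.0395,0,0],[0,-0.026,0.04,0,0]])

```text
clock: 24.15
tcp_pos: [0.5237, -0.1471, 0.1951]
tool_rot: [0.036, 0.999, 0.001, -0.0]
contact_force: [-4.2, 7.2, 9.1]
finger_gap: 0.0087
gripper_force: 30.0
```

Run:
```python
from h import *
st()
p,d=read_camera("scene");W=world("scene",d)
for r in trace("scene","spacer_a_mid")[:4]:
    m=r["mask"]&(d>0); print(round(r["conf"],2),np.round(r["position"]),m.sum(),np.median(W[m],0).round(3))
q,_=read_camera("wrist")
o=np.zeros((400,800,3),np.uint8); o[:,:400]=cv2.resize(p[220:300,255:335],(400,400),interpolation=cv2.INTER_CUBIC); o[:,400:]=cv2.resize(q[0:200,220:420],(400,400),interpolation=cv2.INTER_CUBIC)
save("s4",o)
```

```text
t 24.15 p [ 0.5237 -0.1471  0.1951] yaw 3.0701 q [-0.37  0.    1.7   0.    1.44 -1.87] F [-4.2  7.2  9.1] M [1.41 0.6  0.01] gap 0.0087 gf 30.0 tilt [-7.0e-04  1.1e-03 -1.0e+00]
0.59 [308. 254.] 27 [0.54  0.02  0.064]
```

View pics/s4.png

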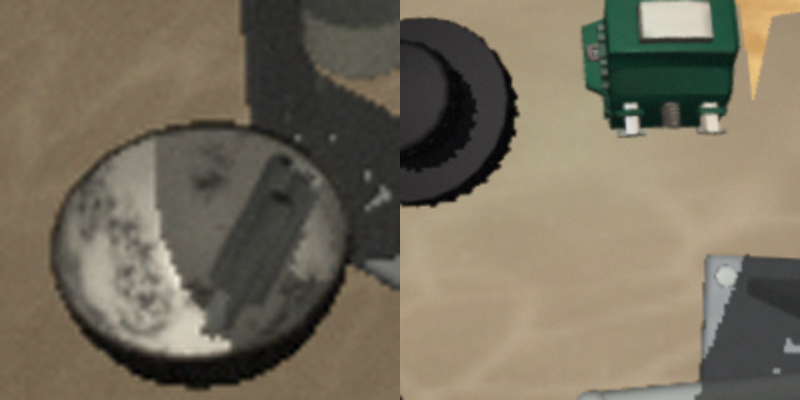

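Request:
jog_arm(rows=[[0,0,0,0,1],[0,0,0,0,1],[0,0,0,0,1],[0,0,0,0,1],[0,0,0,0,1],[0,0,0,0,1],[0,0,0,0,1],[0,0,0,0,1],[0,0,0,0,1],[0,0,-0.01,0,1]])

```text
clock: 25.3
tcp_pos: [0.523, -0.1473, 0.2038]
tool_rot: [0.036, 0.999, 0.0, -0.001]
contact_force: [-0.6, -0.8, 0.2]
finger_gap: 0.0843
gripper_force: 0.0
```

Request:
jog_arm(rows=[[0,0,-0.03,0,1],[0,0,-0.06,0,1],[0,0,-0.1,0,1],[0,0,-0.135,0,1],[-0.015,0.03,-0.14,0,1],[-0.025,0.06,-0.14,0,1],[-0.035,0.09,-0.14,0,1],[-0.045,0.12,-0.14,0,1],[-0.055,0.15,-0.14,0,1],[-0.055,0.17,-0.14,0,1]])

```text
clock: 26.3
tcp_pos: [0.5917, 0.0199, 0.3456]
tool_rot: [0.035, 0.999, 0.0, 0.0]
contact_force: [0.1, 0.1, 0.8]
finger_gap: 0.0931
gripper_force: 0.0
```

Run:
```python
from h import *
st()
i=camera_info("wrist"); q,d=read_camera("wrist"); W=world("wrist",d,i)
np.savez("w5.npz",q=q,W=W,d=d)
m=(np.hypot(W[...,0]-.553,W[...,1]-.07)<.06)&(d>0); v,u=np.nonzero(m)
print(u.min(),u.max(),v.min(),v.max())
for r in trace("wrist","spacer_a_mid")[:5]:
    k=r["mask"]&(d>0); print(round(r["conf"],2),np.round(r["position"]),k.sum(),np.median(W[k],0).round(3),W[k].max(0).round(3))
for r in trace("wrist","bowl_in")[:1]:
    k=r["mask"]&(d>0);print(W[k].min(0).round(3),W[k].max(0).round(3))
b=(np.hypot(W[...,0]-.5316,W[...,1]+.0424)<.02)&(d>0); print("barrel z",np.percentile(W[b][:,2],[0,5,50,95]).round(3))
u0,v0=int(u.mean()),int(v.mean()); s=75
c=q[max(0,v0-s):v0+s,max(0,u0-s):u0+s]; save("s5",cv2.resize(c,None,fx=4,fy=4,interpolation=cv2.INTER_CUBIC)); print(u0,v0)
```

```text
t 26.3 p [0.5917 0.0199 0.3456] yaw 3.071 q [-0.05  0.09  1.33  0.    1.72 -1.55] F [0.1 0.1 0.8] M [-0.03 -0.15 -0.03] gap 0.0931 gf 0.0 tilt [ 5.e-04  4.e-04 -1.e+00]
274 630 99 399
0.72 [322. 135.] 293 [0.545 0.032 0.049] [0.56  0.056 0.072]
[0.523 0.027 0.006] [0.548 0.077 0.072]
barrel z [0.008 0.109 0.111 0.429]
451 310
```

View pics/s5.png

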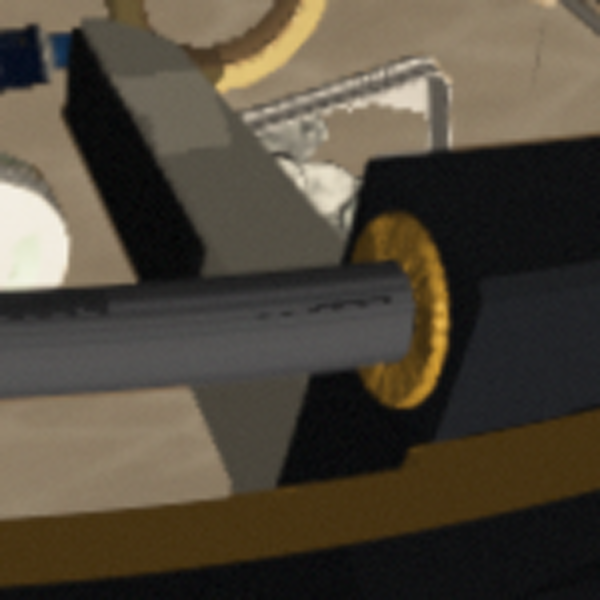

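Run:
```python
from h import *
z=np.load("w5.npz"); save("s6",cv2.resize(z["q"][70:210,230:410],(772,600),interpolation=cv2.INTER_CUBIC))
W=z["W"]; k=(np.hypot(W[...,0]-.5316,W[...,1]+.0424)<.019)&(z["d"]>0); k[250:]=0
print(k.sum(),np.percentile(W[k][:,2],[0,10,50,90,100]).round(3))
```

```text
382 [0.009 0.109 0.11  0.112 0.113]
```

View pics/s6.png

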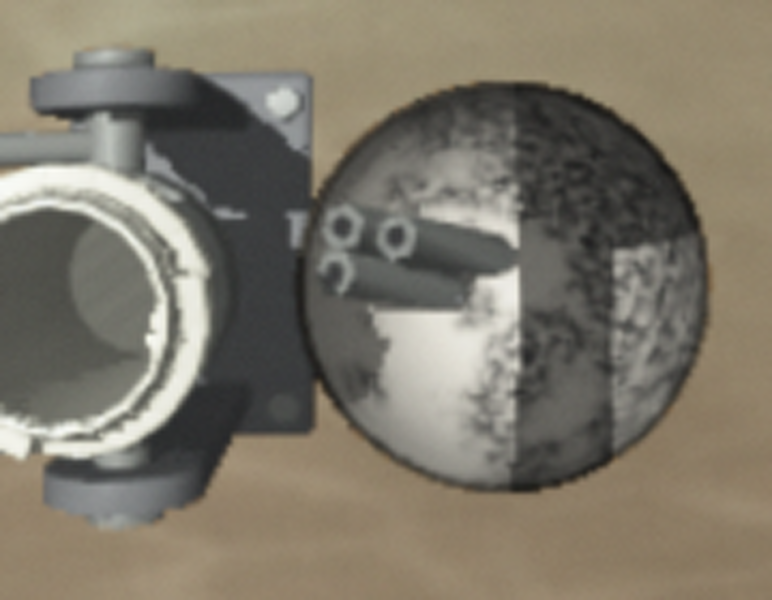

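The wrist crop shows three spacers in the bowl, with ends at (343,228), (397,238) and (340,272). The barrel is empty, with its floor reading z≈0.11. Now I'll fetch the cap.

```bash
python3 -c "
from h import *
st(); go([.530,-.2998,.0507],3.1398)"
```

```text
t 26.45 p [0.5911 0.019  0.3457] yaw 3.072 q [-0.05  0.09  1.34 -0.    1.72 -1.56] F [ 0.5 -1.7 -0.3] M [ 0.05 -0.14  0.  ] gap 0.0933 gf 0.0 tilt [ 4.e-04 -1.e-04 -1.e+00]
shift [ 0.0389 -0.3222  0.295 ] turn -0.0678
```

Request:
jog_arm(rows=[[0.003,-0.02,0,-0.01,1],[0.007,-0.055,0,-0.02,1],[0.011,-0.09,0,-0.03,1],[0.016,-0.13,0,-0.04,1],[0.021,-0.17,0,-0.05,1],[0.026,-0.21,0,-0.068,1],[0.031,-0.25,0,-0.068,1],[0.036,-0.29,0.01,-0.068,1],[0.039,-0.31,0.03,-0.068,1],[0.039,-0.322,0.06,-0.068,1]])

```text
clock: 27.45
tcp_pos: [0.5281, -0.3045, 0.2871]
tool_rot: [0.004, 1.0, -0.002, 0.002]
contact_force: [0.8, 0.2, -0.4]
finger_gap: 0.0931
gripper_force: 0.0
```

Request:
jog_arm(rows=[[0,0,0.02,0,1],[0,0,0.05,0,1],[0,0,0.08,0,1],[0,0,0.11,0,1],[0,0,0.14,0,1],[0,0,0.165,0,1],[0,0,0.185,0,1],[0,0,0.2,0,1],[0,0,0.2,0,1],[0,0,0.2,0,1]])

```text
clock: 28.45
tcp_pos: [0.529, -0.3011, 0.0858]
tool_rot: [0.002, 1.0, -0.0, 0.0]
contact_force: [0.2, -0.6, 0.9]
finger_gap: 0.0933
gripper_force: 0.0
```

```bash
python3 -c "
from h import *
st(); go([.530,-.2998,.0507],3.1398)"
```

```text
t 28.45 p [ 0.529  -0.3011  0.0858] yaw 3.1373 q [-0.6   0.27  1.61 -0.    1.26 -2.17] F [ 0.2 -0.6  0.9] M [ 0.04 -0.13 -0.  ] gap 0.0933 gf 0.0 tilt [ 4.e-04 -4.e-04 -1.e+00]
shift [-0.001   0.0013  0.0351] turn -0.0025
```

Request:
jog_arm(rows=[[-0.001,0.0013,0.01,-0.0025,1],[-0.001,0.0013,0.02,-0.0025,1],[-0.001,0.0013,0.03,-0.0025,1],[-0.001,0.0013,0.035,-0.0025,1],[-0.001,0.0013,0.035,-0.0025,0],[-0.001,0.0013,0.035,-0.0025,0],[-0.001,0.0013,0.035,-0.0025,0],[-0.001,0.0013,0.035,-0.0025,0],[-0.001,0.0013,0.035,-0.0025,0],[-0.001,0.0013,0.035,-0.0025,0]], force=50)

```text
clock: 29.45
tcp_pos: [0.5301, -0.2993, 0.0503]
tool_rot: [0.001, 1.0, -0.0, 0.0]
contact_force: [-0.3, 0.5, 0.2]
finger_gap: 0.0494
gripper_force: 0.0
```

Request:
jog_arm(rows=[[0,0,0,0,0],[0,0,0,0,0],[0,0,0,0,0],[0,0,0,0,0],[0,0,0,0,0],[0,0,0,0,0],[0,0,-0.01,0,0],[0,0,-0.03,0,0],[0,0,-0.06,0,0],[0,0,-0.09,0,0]])

```text
clock: 30.45
tcp_pos: [0.5294, -0.2988, 0.1407]
tool_rot: [0.001, 1.0, 0.0, -0.001]
contact_force: [0.1, -0.3, -1.5]
finger_gap: 0.0433
gripper_force: 50.0
```

```bash
python3 -c "
from h import *
st(); go([.5306,-.041,.32],-2.6434)"
```

```text
t 30.45 p [ 0.5294 -0.2988  0.1407] yaw 3.1402 q [-0.6   0.21  1.57  0.    1.36 -2.17] F [ 0.1 -0.3 -1.5] M [ 0.06 -0.17 -0.01] gap 0.0433 gf 50.0 tilt [-1.3e-03  9.0e-04 -1.0e+00]
shift [-0.0006  0.258  -0.1791] turn -0.4995
```

Request:
jog_arm(rows=[[0,0,-0.03,0,0],[0,0,-0.07,0,0],[0,0,-0.11,0,0],[0,0.01,-0.145,0,0],[0,0.035,-0.17,0,0],[0,0.065,-0.179,-0.05,0],[0,0.1,-0.179,-0.12,0],[0,0.135,-0.179,-0.2,0],[0,0.17,-0.179,-0.28,0],[0,0.2,-0.179,-0.35,0]])

```text
clock: 31.45
tcp_pos: [0.5298, -0.0974, 0.3195]
tool_rot: [-0.175, 0.985, 0.0, 0.0]
contact_force: [0.6, -0.4, -0.5]
finger_gap: 0.043
gripper_force: 50.0
```

Request:
jog_arm(rows=[[0.008,0.023,0,-0.05,0],[0.015,0.043,0,-0.1,0],[0.019,0.053,0,-0.15,0],[0.019,0.054,0,-0.15,0],[0.019,0.054,0,-0.15,0],[0.019,0.054,0.005,-0.15,0],[0.019,0.054,0.012,-0.15,0],[0.019,0.054,0.02,-0.15,0],[0.019,0.054,0.025,-0.15,0],[0.019,0.054,0.025,-0.15,0]])

```text
clock: 32.45
tcp_pos: [0.4934, -0.0549, 0.2924]
tool_rot: [-0.247, 0.969, 0.001, -0.001]
contact_force: [-0.6, 0.5, -1.3]
finger_gap: 0.0434
gripper_force: 50.0
```

```bash
python3 -c "
from h import *
st(); go([.5306,-.041,.282],-2.6434)"
```

```text
t 32.45 p [ 0.4934 -0.0549  0.2924] yaw -2.6433 q [-0.21 -0.17  1.68  0.    1.63 -2.28] F [-0.6  0.5 -1.3] M [ 0.07 -0.11 -0.03] gap 0.0434 gf 50.0 tilt [-2.5e-03  6.0e-04 -1.0e+00]
shift [-0.0394 -0.0056  0.0103] turn 0.0001
```

Request:
jog_arm(rows=[[-0.012,-0.002,0,0,0],[-0.025,-0.004,0,0,0],[-0.035,-0.005,0,0,0],[-0.039,-0.0056,0,0,0],[-0.039,-0.0056,0,0,0],[-0.039,-0.0056,0,0,0],[-0.039,-0.0056,0,0,0],[-0.039,-0.0056,0,0,0],[-0.039,-0.0056,0,0,0],[-0.039,-0.0056,0,0,0]])

```text
clock: 33.45
tcp_pos: [0.5308, -0.0413, 0.2941]
tool_rot: [-0.247, 0.969, -0.0, 0.0]
contact_force: [-0.2, -0.8, -1.2]
finger_gap: 0.0429
gripper_force: 50.0
```

```bash
python3 -c "
from h import *
st(); go([.5306,-.041,.268],-2.6434)"
```

```text
t 33.45 p [ 0.5308 -0.0413  0.2941] yaw -2.643 q [-0.17 -0.07  1.59 -0.    1.62 -2.24] F [-0.2 -0.8 -1.2] M [ 0.15 -0.17  0.01] gap 0.0429 gf 50.0 tilt [ 1.e-04 -0.e+00 -1.e+00]
shift [0.     0.0003 0.0261] turn 0.0004
```

Request:
jog_arm(rows=[[0,0,0.003,0,0],[0,0,0.006,0,0],[0,0,0.009,0,0],[0,0,0.012,0,0],[0,0,0.015,0,0],[0,0,0.018,0,0],[0,0,0.021,0,0],[0,0,0.024,0,0],[0,0,0.026,0,0],[0,0,0.026,0,0]])

```text
clock: 34.45
tcp_pos: [0.5309, -0.0412, 0.2677]
tool_rot: [-0.247, 0.969, 0.0, -0.0]
contact_force: [1.1, -0.1, -1.5]
finger_gap: 0.043
gripper_force: 50.0
```

```bash
python3 -c "
from h import *
st()"
```

```text
t 34.45 p [ 0.5309 -0.0412  0.2677] yaw -2.6428 q [-0.17 -0.06  1.63  0.    1.58 -2.24] F [ 1.1 -0.1 -1.5] M [ 0.19 -0.36 -0.05] gap 0.043 gf 50.0 tilt [-1.e-04  1.e-04 -1.e+00]
```

Request:
jog_arm(rows=[[0,0,0.0012,0.05,0],[0,0,0.002,0.17,0],[0,0,0.0026,0.3,0],[0,0,0.0032,0.43,0],[0,0,0.0038,0.56,0],[0,0,0.0044,0.69,0],[0,0,0.0051,0.82,0],[0,0,0.0057,0.95,0],[0,0,0.0063,1.08,0],[0,0,0.0069,1.2,0]])

```text
clock: 35.45
tcp_pos: [0.5308, -0.0412, 0.2612]
tool_rot: [0.346, 0.938, -0.0, -0.0]
contact_force: [-0.1, -0.6, -2.1]
finger_gap: 0.0434
gripper_force: 50.0
```

```bash
python3 -c "
from h import *
st()"
```

```text
t 35.45 p [ 0.5308 -0.0412  0.2612] yaw 2.435 q [-0.17 -0.06  1.64  0.    1.57 -1.04] F [-0.1 -0.6 -2.1] M [ 0.06 -0.17  0.06] gap 0.0434 gf 50.0 tilt [-0.  0. -1.]
```

Request:
jog_arm(rows=[[0,0,0.0007,0.12,0],[0,0,0.0014,0.25,0],[0,0,0.002,0.38,0],[0,0,0.0026,0.5,0],[0,0,0.0033,0.62,0],[0,0,0.0039,0.74,0],[0,0,0.0045,0.86,0],[0,0,0.0051,0.97,0],[0,0,0.0057,1.07,0],[0,0,0.0062,1.14,0]])

```text
clock: 36.45
tcp_pos: [0.5309, -0.0412, 0.2551]
tool_rot: [0.797, 0.604, 0.0, 0.0]
contact_force: [-0.0, -1.4, 1.1]
finger_gap: 0.0432
gripper_force: 50.0
```

```bash
python3 -c "
from h import *
st()"
```

```text
t 36.45 p [ 0.5309 -0.0412  0.2551] yaw 1.2963 q [-0.17 -0.06  1.65 -0.    1.55  0.1 ] F [-0.  -1.4  1.1] M [-0.06  0.    0.01] gap 0.0432 gf 50.0 tilt [ 0. -0. -1.]
```

Request:
jog_arm(rows=[[0,0,0.0003,0.03,0],[0,0,0.0005,0.06,0],[0,0,0.0005,0.09,0],[0,0,0.0005,0.12,0],[0,0,0.0005,0.14,0],[0,0,0.0005,0.14,0],[0,0,0.0005,0.14,0],[0,0,0.0005,0.14,0],[0,0,0.0005,0.14,0],[0,0,0.0005,0.14,0]])

```text
clock: 37.45
tcp_pos: [0.5311, -0.0413, 0.255]
tool_rot: [0.836, 0.548, 0.0, 0.0]
contact_force: [-0.4, -0.4, 6.8]
finger_gap: 0.0424
gripper_force: 50.0
```

```bash
python3 -c "
from h import *
st()"
```

```text
t 37.45 p [ 0.5311 -0.0413  0.255 ] yaw 1.1605 q [-0.17 -0.06  1.65 -0.    1.55  0.24] F [-0.4 -0.4  6.8] M [-0.09  0.06 -0.05] gap 0.0424 gf 50.0 tilt [ 9.e-04 -2.e-04 -1.e+00]
```

Request:
jog_arm(rows=[[0,0,0,0.05,0],[0,0,0,0.1,0],[0,0,0,0.15,0],[0,0,0,0.2,0],[0,0,0,0.25,0],[0,0,0,0.3,0],[0,0,0,0.3,0],[0,0,0,0.3,0],[0,0,0,0.3,0],[0,0,0,0.3,0]])

```text
clock: 38.45
tcp_pos: [0.5321, -0.04, 0.2548]
tool_rot: [0.909, 0.418, 0.002, -0.0]
contact_force: [6.6, 4.2, 1.0]
finger_gap: 0.043
gripper_force: 50.0
```

Run:
```python
from h import *
st()
```

```text
t 38.45 p [ 0.5321 -0.04    0.2548] yaw 0.8621 q [-0.17 -0.06  1.65  0.    1.55  0.54] F [6.6 4.2 1. ] M [ 0.82 -0.99  0.57] gap 0.043 gf 50.0 tilt [ 0.003   0.0017 -1.    ]
```

Request:
jog_arm(rows=[[0,0,0,-0.02,1],[0,0,0,-0.02,1],[0,0,0,-0.02,1],[0,0,0,-0.02,1],[0,0,0,-0.02,1],[0,0,0,-0.02,1],[0,0,0,-0.02,1],[0,0,0,-0.02,1],[0,0,0,-0.02,1],[0,0,0,-0.02,1]])

```text
clock: 39.45
tcp_pos: [0.5309, -0.0412, 0.2544]
tool_rot: [0.905, 0.426, -0.0, 0.0]
contact_force: [0.2, -1.0, -0.7]
finger_gap: 0.0929
gripper_force: 0.0
```

Request:
jog_arm(rows=[[0,0,-0.01,0,1],[0,0,-0.03,0,1],[0,0,-0.06,0,1],[0,0,-0.08,0,1],[-0.03,0,-0.09,0,1],[-0.06,0,-0.09,0,1],[-0.09,0,-0.09,0,1],[-0.12,0,-0.09,0,1],[-0.12,0,-0.09,0,1],[-0.12,0,-0.09,0,1]])

```text
clock: 40.45
tcp_pos: [0.4545, -0.134, 0.3454]
tool_rot: [0.905, 0.425, 0.001, 0.0]
contact_force: [-0.4, 1.0, -0.6]
finger_gap: 0.0931
gripper_force: 0.0
```

Run:
```python
from h import *
st()
for c in("wrist","top"):
    i=camera_info(c); p,d=read_camera(c); W=world(c,d,i); ok=(d>0); Z=W[...,2]
    k=W[ok&(Z>.245)&(Z<.275)&(np.hypot(W[...,0]-.5316,W[...,1]+.0424)<.035)]
    s=W[ok&(Z>.222)&(Z<.244)&(np.hypot(W[...,0]-.5316,W[...,1]+.0424)<.05)]
    r=W[ok&(Z>.185)&(Z<.212)&(abs(W[...,0]-.525)<.025)&(abs(W[...,1]+.15)<.02)]
    for n,w in(("knob",k),("skirt",s),("rod",r)):
        if len(w):print(c,n,len(w),w.mean(0).round(4),np.percentile(w[:,2],[5,50,95]).round(4))
    if len(k):
        t=k[k[:,2]>np.percentile(k[:,2],50)-.004]; A=np.c_[t[:,:2],np.ones(len(t))]; print("plane",np.linalg.lstsq(A,t[:,2],rcond=None)[0].round(3))
    save("f_"+c,p)
    if c=="top":
        for r in trace(c,"spacer_a_mid")[:3]:
            m=r["mask"]&ok; print(r["conf"],W[m].min(0).round(3),W[m].max(0).round(3))
        for r in trace(c,"bowl_in")[:1]:
            m=r["mask"]&ok&(Z>.06); print("bowl rim",W[m].min(0).round(3),W[m].max(0).round(3))
```

```text
t 40.45 p [ 0.4545 -0.134   0.3454] yaw 0.8787 q [-0.4  -0.23  1.64  0.    1.73  0.3 ] F [-0.4  1.  -0.6] M [-0.04 -0.03  0.  ] gap 0.0931 gf 0.0 tilt [ 1.4e-03 -2.0e-04 -1.0e+00]
wrist knob 2593 [ 0.5321 -0.0417  0.2576] [0.2546 0.2579 0.2592]
wrist skirt 3929 [ 0.5306 -0.0435  0.234 ] [0.2328 0.2341 0.2353]
wrist rod 517 [ 0.5251 -0.1466  0.2023] [0.1996 0.2027 0.2042]
plane [0.006 0.008 0.255]
top knob 227 [ 0.5321 -0.0423  0.2565] [0.2531 0.2565 0.2598]
top skirt 451 [ 0.5308 -0.0426  0.2326] [0.2286 0.2327 0.2363]
plane [-0.003  0.006  0.259]
0.57 [0.535 0.009 0.011] [0.555 0.053 0.073]
bowl rim [0.484 0.003 0.06 ] [0.616 0.131 0.069]
```

```bash
python3 -c "
from h import *
print(sign_off())"
```

```text
the job is handed in; nothing more can be done
None
```

I handed the job in at about 40 s of the 72 s; no verdict came back. The last camera check showed the cap fully down at its starting height, the barrel upright and the bowl standing. A wrist picture after tipping showed all three spacers in the bowl, and the gripper is open and clear of everything.

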